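# Draw the strainer arm out to the red peg and hold it

### The job

Lift the blue splash cap off the head of the telescoping strainer arm and set it down, right way up, in the white tray without dropping it. Then squeeze in the green lock button on the side of the head to free the arm, draw the arm out until its yellow pointer stands level with the red peg, and finish still holding it there against its return spring, so that the strainer can be hung on it. Leave the strainer, salt cellar, bowl and jug where they stand.

Things in the scene. Friction and masses are not known exactly. Their poses are not given: they have to be found in the camera images.
- gauge: fixed part of the telescoping arm on the chipboard shelf (shelf top 60 mm above work surface). Grey plate 8 mm thick, x -180..185, y -82..30 mm; origin on the shelf top under the middle of the head when home; z up. The arm draws out along its +x. Tube x -175..-35, y +-17, top z 46 mm. White scale strip at y -53..-79. Lock keeper block x 14..22, y -16..-30, up to z 22 mm
- head (a point): middle of the black sliding head, moves with the arm; 47 mm above the shelf top, the height to pinch at; axes as gauge. Head block 45 mm long (x), 30 mm wide (y), z 14 to 70 mm above the shelf. The green lock button sticks out 6 mm from its -y face (36 mm across, 30.5 mm when squeezed in). Both sides are free down to 25 mm above the shelf
- boom (a joint): how far the arm is drawn out, m: 0 home, at most 0.135; grows as the head moves along the gauge's +x. A return spring always pulls it home, about 3.6 N at 0 and 6 N at 0.13; let go, it runs back
- button (a joint): how far the green button is pressed in, m: 0 out, 0.0055 fully in, along the gauge's +y into the head; 2 N starts it, 5 N is fully in; springs out. Face 26 mm (x) by 34 mm high, 30 to 64 mm above the shelf, centred on the head in x. Arm is blocked at 2 mm out unless the button is 4.5 mm in; pinching the head across y presses it; keep it in until 20 mm out. No lock farther out: hold the arm
- pointer (a point): tip of the yellow pointer bar (5 mm thick along x) that moves with the head: 35 mm ahead (+x) of point head, at y -54 mm, 18 mm above the shelf top. Axes as the gauge's.
- peg: upright red plastic peg, 12 mm diameter, 16 mm tall, fixed in the scale strip at y -66 mm of the gauge, at a different place along it each time (arm drawn out 50 to 115 mm when level). Origin mid-foot, 9 mm above the shelf; axes as gauge: the pointer is level when both have the same x along the gauge
- cap: loose blue plastic splash cap, about 50 g, open below, resting on the head. 59 (x) by 56 (y) by 31 mm tall, walls 3 mm, inside 28 mm deep; origin mid lower rim, about 42 mm above the shelf while on the head; z up. On top a white grip rib 40 mm long (x), 14 mm wide (y), from 31 to 59 mm above the origin. Lift straight up 35 mm or more to clear the head
- tray_in (a point): middle of the inner floor (about 4 mm above the shelf) of the fixed white plastic tray, 130 by 130 mm outside, walls 4 mm thick, rim 14 mm above the shelf; z up.
- strainer: small stainless steel strainer, 112 mm diameter, 48 mm tall, with two lugs; loose; origin at the middle of its underside. Leave alone.
- salt: glass salt cellar with steel top, 58 mm diameter, 52 mm tall; loose; origin at the middle of its underside. Leave alone.
- bowl: small blue ceramic bowl, 100 mm diameter, 45 mm tall; loose; origin at the middle of its underside. Leave alone.
- jug: clear plastic jug with orange lid and handle and a white flip spout, 104 mm diameter (142 mm with handle), about 190 mm tall; loose; origin at the middle of its underside. Leave alone.
Not all that is in view belongs to the job. Of the things that look like the cap, the middle-sized one is meant.

How it is judged:
By the outcome, as a careful person would: the job done as asked, in the order asked, and still so for the second after the job is handed in, while the arm keeps its last pose, push and grip.
It also fails if it takes over 56 s, if anything falls off the work surface, if the arm or the gripper's body presses on something with over 40 N, if the wrist force passes 120 N, or if a joint passes its speed limit or range.

### The arm

A 7-joint arm with a two-finger parallel gripper is mounted at the origin on the work surface. World frame = base frame: x ahead of the robot, y to its left, z up, the work surface at z = 0. Lengths are in m, angles in rad, forces in N, time in s.
With the tool pointing down it reaches from about 0.375 to 0.925 m from the base axis. Payload 3.1 kg.
Tool frame: the origin (TCP) lies on the centre line of the jaws, within the pads' length; the fingertips stand 22 mm ahead of it and the grasp point (between the pads) lies 3 mm ahead of it; z points along the fingers, y is the direction in which the jaws open and shut (so a half turn about z gives the same grasp; the last joint's range is limited). The gripper opens to 85 mm and grips with 20 to 120 N. Pads are 22 mm wide; open, the fingers measure 114 mm over their backs; the gripper's body (76 mm by 85 mm) begins 54 mm behind the grasp point. The pads swing forward as they close: fully open they stand 13 mm farther back than shut.
Start: joints at [-1.39, 0.383, 0.044, 1.598, -0.018, 1.161, -0.05], TCP at [0.179, 0.625, 0.253] pointing down, gripper open.
Joint ranges: [-2.61, 2.61], [-0.41, 2.15], [-1.48, 1.57], [0, 2.5], [-1.57, 4.71], [0.05, 1.97], [-2.85, 2.85]. Speed limits (rad/s): [2.79, 2.79, 3.14, 3.14, 3.14, 3.14, 3.14].

### API

Orientations are given as a unit quaternion [x, y, z, w].
In Python, from bench import read_state, capture, camera_params, close_job, trace gives the robot as it stands.
- The arm moves only by the tool drive_tool, never from a script. Its argument "steps" is a list of rows, each a list of 7 numbers: the shift along the tool's x, y, z in m, then the turn, a rotation vector about the tool's x, y, z in rad, then the finger opening in m, from 0 to 0.0854. In form: [[dx, dy, dz, wx, wy, wz, fingers], ...]. A call has 1 to 8 rows; each row is the pose to reach, as a shift and turn from the pose commanded when the call began, along the tool's axes at that moment; what a row does not reach only later rows make up. A row lasts 1/10 s, in which the tool goes at most 50 mm and 8.59 degrees, less where a joint would pass 70% of its speed; a pose out of reach is approached as far as the arm can. A call with a gripper value outside its range is refused whole. The fingers move at their own pace and stop on an object; "grip_force" is the grip in N (left out, the last holds). Time passes only in rows, so rows that repeat a pose let the fingers close. It gives the time, the measured TCP pose, the force and the opening at its end, in the units of the state.
- read_state(): the state, without advancing time (a new reading comes with each control period).
- capture(name): name is "scene" or "top" or "wrist"; returns the picture (420x560x3 uint8, red, green, blue); there is no depth.
- camera_params(name): a dict with "fov_y" (degrees; the focal length in pixels is half the picture's height over the tangent of half this angle, whatever the lens; pixels are square), "cx", "cy" (the principal point, pixels), "eye" and "rotation" of the camera in the world; the wrist camera has in their place "mount" (4x4, takes a point from camera to tool coordinates, whose origin is the TCP and whose axes are the flange's). Camera axes: x right, y down, z forward; pixel columns grow to the right and rows downward; lengths in m; the calibration is good to about 2 mm. A picture is of the moment at which its call begins: read the wrist's pose just before it. camera_params takes no time and is no camera call.
- close_job(): hands the job in, once; it reports no verdict.
Trained networks look in the newest picture that a camera, given by its name, has taken for a name from the list of things; names that differ only in an ending like _2 or _b are one class to them, and where a whole thing is asked for, a point or a joint stands for the part that bears it (a point fixed in the world has none). Each returns a list of dicts, best first, with "confidence" (0 to 1); they miss things now and then, are a little off and sometimes report something else, mostly with a low value. They report only what shows in the picture. A call takes as long as a camera call. They do not tell look-alikes from the thing itself.
- trace(name, camera): "pixels" (420x560 bool, what is visible of it) and "uv" ([column, row] in pixels, amid what is visible of it).
The state is a dict: "clock": time; "qpos": joint angles; "dq": joint speeds; "joint_torque": joint torques, N m; "eef_pos": TCP position; "tcp_rot": TCP orientation; "wrist_force": force on the tool from outside, world axes, zero at the start; "ft_torque": the same for the moment, N m; "finger_gap": finger opening in m.
Only numpy, scipy, OpenCV 4.12 (cv2) and the standard library are available. Lean on these libraries where they do the work, as an engineer would, in place of code of your own. Each camera call takes 0.05 s, during which the arm holds its last target. There are 200 camera calls.

## Working session

There is one attempt and no reset: what is moved stays moved. The work goes in short steps, Python scripts to look and compute and a tool call to move; the robot and the scene stay as the last step left them, time stands still between calls to the robot, and variables do not carry over. Pictures are saved under pics/ and viewed, about 8 in all and at most 12, crops included, and the job is handed in when it is done.

Besides the shell and the picture viewer there is one more tool, called after ">>>" as name([rows], argument=value, ...), one row to a line, values as JSON. drive_tool: Moves the arm, as the interface text tells. Its arguments: {"type":"object","properties":{"steps":{"type":"array"},"grip_force":{"type":"number"}},"required":["steps"]}

```bash
mkdir -p pics
cat > h.py <<'E'
import numpy as np,cv2
from bench import *
from scipy.spatial.transform import Rotation as R
def cam(n):
    p=camera_params(n); f=210/np.tan(np.radians(p['fov_y'])/2)
    if 'eye' in p: return f,p['cx'],p['cy'],np.array(p['eye']),np.array(p['rotation'])
    s=read_state(); M=np.array(p['mount']); q=R.from_quat(s['tcp_rot']).as_matrix()
    return f,p['cx'],p['cy'],np.array(s['eef_pos'])+q@M[:3,3],q@M[:3,:3]
def onplane(c,uv,z):
    f,cx,cy,e,r=c; d=r@np.array([(uv[0]-cx)/f,(uv[1]-cy)/f,1]); return e+d*(z-e[2])/d[2]
def proj(c,P):
    f,cx,cy,e,r=c; q=(np.asarray(P)-e)@r; return np.c_[q[:,0]/q[:,2]*f+cx,q[:,1]/q[:,2]*f+cy]
def save(n,fn,crop=None,k=1):
    im=capture(n); 
    if crop: im=im[crop[1]:crop[3],crop[0]:crop[2]]
    if k!=1: im=cv2.resize(im,None,fx=k,fy=k,interpolation=cv2.INTER_CUBIC)
    cv2.imwrite('pics/'+fn,im[:,:,::-1]); return im
E
python3 - <<'E'
from h import *
a=capture('scene');b=capture('top')
im=np.zeros((600,800,3),np.uint8)
cv2.imwrite('pics/a.png',a[:,:,::-1]);cv2.imwrite('pics/b.png',cv2.resize(b,(800,600),interpolation=cv2.INTER_CUBIC)[:,:,::-1])
for n in('scene','top'):
    c=cam(n);print(n,c[0],c[3],c[4].round(3).tolist())
    for t in('cap','gauge','peg','pointer','tray_in','button','jug'):
        try:
            for r in trace(t,n)[:4]:
                ys,xs=np.nonzero(r['pixels']);print(t,round(r['confidence'],2),np.round(r['uv'],1),xs.min(),xs.max(),ys.min(),ys.max(),onplane(c,r['uv'],.07).round(3))
        except Exception as e: print(t,e)
E
```

```text
scene 540.2649885031441 [ 1.41295206 -0.7142322   0.90213476] [0.807, 0.348, -0.202, -0.432]
cap matmul: Input operand 1 has a mismatch in its core dimension 0, with gufunc signature (n?,k),(k,m?)->(n?,m?) (size 3 is different from 4)
gauge matmul: Input operand 1 has a mismatch in its core dimension 0, with gufunc signature (n?,k),(k,m?)->(n?,m?) (size 3 is different from 4)
peg matmul: Input operand 1 has a mismatch in its core dimension 0, with gufunc signature (n?,k),(k,m?)->(n?,m?) (size 3 is different from 4)
pointer matmul: Input operand 1 has a mismatch in its core dimension 0, with gufunc signature (n?,k),(k,m?)->(n?,m?) (size 3 is different from 4)
tray_in matmul: Input operand 1 has a mismatch in its core dimension 0, with gufunc signature (n?,k),(k,m?)->(n?,m?) (size 3 is different from 4)
button matmul: Input operand 1 has a mismatch in its core dimension 0, with gufunc signature (n?,k),(k,m?)->(n?,m?) (size 3 is different from 4)
jug matmul: Input operand 1 has a mismatch in its core dimension 0, with gufunc signature (n?,k),(k,m?)->(n?,m?) (size 3 is different from 4)

[... 249 characters left out ...]
 operand 1 has a mismatch in its core dimension 0, with gufunc signature (n?,k),(k,m?)->(n?,m?) (size 3 is different from 4)
peg matmul: Input operand 1 has a mismatch in its core dimension 0, with gufunc signature (n?,k),(k,m?)->(n?,m?) (size 3 is different from 4)
pointer matmul: Input operand 1 has a mismatch in its core dimension 0, with gufunc signature (n?,k),(k,m?)->(n?,m?) (size 3 is different from 4)
tray_in matmul: Input operand 1 has a mismatch in its core dimension 0, with gufunc signature (n?,k),(k,m?)->(n?,m?) (size 3 is different from 4)
jug matmul: Input operand 1 has a mismatch in its core dimension 0, with gufunc signature (n?,k),(k,m?)->(n?,m?) (size 3 is different from 4)
```

View pics/a.png

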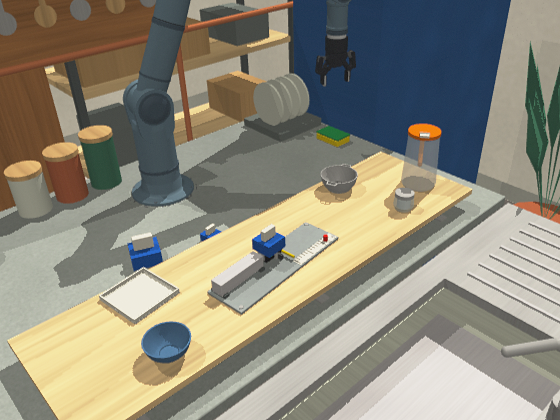

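View pics/b.png

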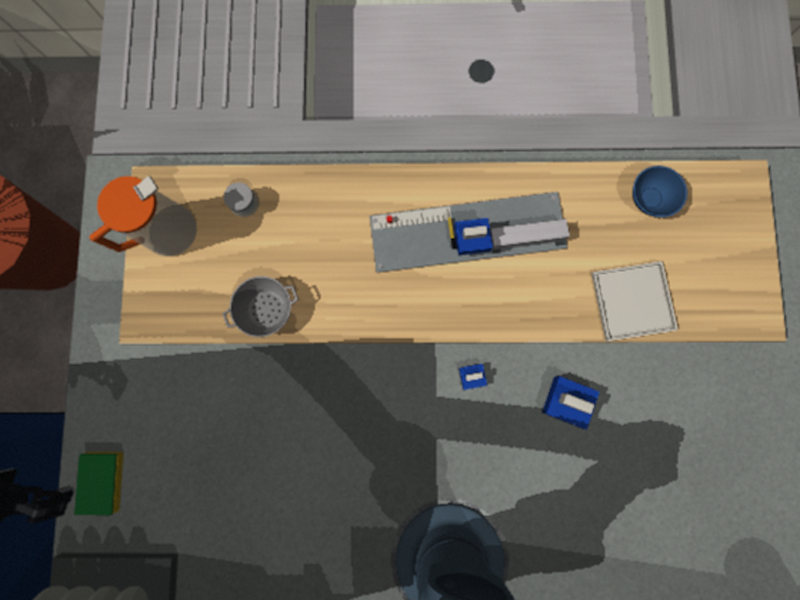

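Candidates for the cap, in the top picture at 800x600: on the head (473,235); the small one on the worktop (473,376); the large one on the worktop (572,402). The one on the head is the middle-sized. Next I fix the calibration handling (the rotation is a quaternion) and take the measurements.

```bash
sed -i "s/np.array(p\['rotation'\])$/R.from_quat(p['rotation']).as_matrix()/" h.py
python3 - <<'E'
from h import *
a=capture('scene');b=capture('top')
cv2.imwrite('pics/c.png',cv2.resize(b[120:200,245:415],None,fx=4.7,fy=4.7,interpolation=cv2.INTER_CUBIC)[:,:,::-1])
for n in('top','scene'):
    c=cam(n)
    for t,z in(('cap',.13),('gauge',.068),('head',.12),('peg',.077),('pointer',.08),('tray_in',.064),('tray',.064),('button',.11)):
        try:
            for r in trace(t,n)[:4]:
                m=r['pixels'].astype(np.uint8);ys,xs=np.nonzero(m)
                rc=cv2.minAreaRect(np.c_[xs,ys].astype(np.float32))
                cr=[onplane(c,p,z)[:2].round(3).tolist() for p in cv2.boxPoints(rc)]
                print(n,t,round(r['confidence'],2),np.round(r['uv'],1),onplane(c,r['uv'],z)[:2].round(4),m.sum(),cr)
        except Exception as e: print(t,e)
c=cam('top')
# clicks from 800x600 picture
for nm,p,z in(('plate',(372,215),.068),('plate',(558,193),.068),('plate',(568,250),.068),('plate',(378,271),.068),('tray',(593,271),.074),('tray',(662,262),.074),('tray',(678,328),.074),('tray',(606,339),.074),('peg',(390,219),.085),('ribmid',(475,231),.161)):
    print(nm,onplane(c,np.array(p)*.7,z).round(4))
E
```

```text
top cap 0.87 [397.9 283.1] [ 0.2883 -0.1985] 993 [[0.272, -0.149], [0.339, -0.176], [0.311, -0.254], [0.245, -0.227]]
top cap 0.86 [328.3 163.8] [ 0.5871 -0.0358] 544 [[0.61, -0.009], [0.615, -0.07], [0.554, -0.074], [0.549, -0.013]]
top cap 0.53 [328.9 265.6] [ 0.3306 -0.0321] 249 [[0.349, -0.014], [0.357, -0.055], [0.32, -0.061], [0.312, -0.021]]
top gauge 0.66 [318.9 164.1] [ 0.6025 -0.0167] 5013 [[0.644, 0.148], [0.687, -0.226], [0.57, -0.234], [0.527, 0.134]]
top head 0.63 [312.5 165.2] [0.5863 0.0039] 60 [[0.616, 0.002], [0.617, -0.008], [0.563, -0.015], [0.562, -0.006]]
top tray_in 0.91 [442.5 208.9] [ 0.4787 -0.3433] 2529 [[0.529, -0.27], [0.555, -0.407], [0.419, -0.423], [0.394, -0.288]]
tray it knows: boom, bowl, button, cap, gauge, head, jug, peg, pointer, salt, strainer, tray_in
scene cap 0.87 [265.7 242.3] [ 0.5951 -0.0578] 702 [[0.57, -0.093], [0.537, 0.007], [0.63, -0.014], [0.657, -0.107]]
scene cap 0.58 [143.5 248.4] [ 0.4088 -0.2827] 999 [[0.34, -0.297], [0.358, -0.223], [0.492, -0.277], [0.473, -0.344]]
scene cap 0.44 [205.  233.7] [ 0.4627 -0.1419] 177 [[0.445, -0.154], [0.441, -0.099], [0.482, -0.114], [0.485, -0.168]]
scene gauge 0.73 [262.2 272.1] [ 0.6151 -0.0899] 4665 [[0.557, -0.224], [0.483, 0.209], [0.659, 0.135], [0.697, -0.251]]
scene pointer 0.49 [422.4 161.2] [0.563  0.6279] 2114 [[0.625, 0.434], [0.345, 0.842], [0.451, 0.901], [0.706, 0.487]]
scene tray_in 0.79 [143.  298.1] [ 0.4908 -0.344 ] 2474 [[0.41, -0.417], [0.368, -0.242], [0.533, -0.271], [0.557, -0.43]]
tray it knows: boom, bowl, button, cap, gauge, head, jug, peg, pointer, salt, strainer, tray_in
plate [0.6418 0.1425 0.068 ]
plate [ 0.6825 -0.2138  0.068 ]
plate [ 0.5708 -0.2277  0.068 ]
plate [0.5326 0.1305 0.068 ]
tray [ 0.5292 -0.2704  0.074 ]
tray [ 0.5455 -0.3987  0.074 ]
tray [ 0.4224 -0.419   0.074 ]
tray [ 0.4028 -0.2873  0.074 ]
peg [0.6288 0.1073 0.085 ]
ribmid [ 0.5844 -0.043   0.161 ]
```

View pics/c.png

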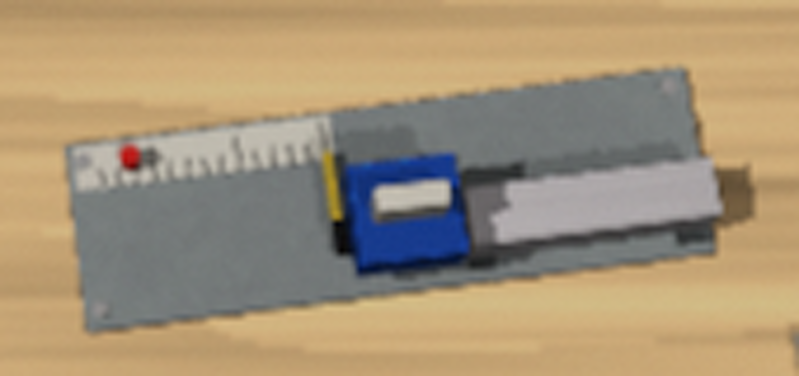

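The crop shows the cap on the head (crop ~(408,215)), its rib along the gauge x, the yellow pointer at (333,185) and the peg at (130,157). Next I work out the approach.

```bash
cat >> h.py <<'E'
A=np.radians(96.3); O=np.array([.5825,-.0465])
def setg(o,a):
    global O,A; O=np.array(o);A=a
def g2w(x,y,z): return np.array([O[0]+x*np.cos(A)-y*np.sin(A),O[1]+x*np.sin(A)+y*np.cos(A),z+.06])
def w2g(p): d=np.asarray(p)[:2]-O; return np.array([d[0]*np.cos(A)+d[1]*np.sin(A),-d[0]*np.sin(A)+d[1]*np.cos(A)])
def goto(p,yaw=None):
    "tool delta to reach TCP p, tool down with tool y along gauge y (nearest half turn)"
    s=read_state(); q=R.from_quat(s['tcp_rot']); best=None
    for k in(0,1):
        y=(A if yaw is None else yaw)+k*np.pi; tx=np.array([np.cos(y),np.sin(y),0]); tz=np.array([0,0,-1.]); T=np.c_[tx,np.cross(tz,tx),tz]
        rv=(q.inv()*R.from_matrix(T)).as_rotvec()
        print('k',k,'d',q.inv().apply(np.asarray(p)-s['eef_pos']).round(4),'rv',rv.round(4), 'deg',np.degrees(np.linalg.norm(rv)).round(1))
E
python3 - <<'E'
from h import *
s=read_state();print(s['clock'],s['eef_pos'],R.from_quat(s['tcp_rot']).as_matrix().round(3).tolist(),s['finger_gap'],s['wrist_force'],np.round(s['qpos'],3))
p=camera_params('wrist');print(p['fov_y'],np.round(p['mount'],3).tolist())
goto(g2w(0,0,.27))
E
```

```text
1.6 [0.17885842 0.624904   0.25326437] [[-0.961, 0.275, -0.0], [0.275, 0.961, -0.0], [0.0, -0.0, -1.0]] 0.08548542971392746 [-0.0405627   0.45301368  0.15105635] [-1.39   0.383  0.044  1.598 -0.018  1.161 -0.05 ]
68.47974335595079 [[0.001, -0.956, -0.295, 0.075], [1.0, 0.002, -0.0, 0.0], [0.001, -0.295, 0.956, -0.121], [0.0, 0.0, 0.0, 1.0]]
k 0 d [-0.5728 -0.5344 -0.0767] rv [-1.0000e-04  0.0000e+00  1.1821e+00] deg 67.7
k 1 d [-0.5728 -0.5344 -0.0767] rv [-0.0000e+00 -1.0000e-04 -1.9595e+00] deg 112.3
```

>>> drive_tool([
  [-0.03,-0.03,-0.07,0,0,0.1,0.085],
  [-0.573,-0.534,-0.077,0,0,1.182,0.085],
  [-0.573,-0.534,-0.077,0,0,1.182,0.085],
  [-0.573,-0.534,-0.077,0,0,1.182,0.085],
  [-0.573,-0.534,-0.077,0,0,1.182,0.085],
  [-0.573,-0.534,-0.077,0,0,1.182,0.085],
  [-0.573,-0.534,-0.077,0,0,1.182,0.085],
  [-0.573,-0.534,-0.077,0,0,1.182,0.085],
])

```text
clock: 2.4
eef_pos: [0.3729, 0.301, 0.3123]
tcp_rot: [0.657, 0.754, 0.001, -0.0]
wrist_force: [0.6, 0.3, 0.1]
finger_gap: 0.0849
```

Run:
```python
from h import *
goto(g2w(0,0,.27)); s=read_state();print(s['eef_pos'],np.round(s['qpos'],2))
```

```text
k 0 d [-0.3727  0.1605 -0.018 ] rv [ 0.0006 -0.001   0.0261] deg 1.5
k 1 d [-0.3727  0.1605 -0.018 ] rv [ 1.6000e-03  9.0000e-04 -3.1155e+00] deg 178.5
[0.3729082  0.30104347 0.31227878] [-1.13 -0.01  0.36  1.94  0.    1.21 -0.63]
```

>>> drive_tool([
  [-0.373,0.16,-0.018,0,0,0.026,0.085],
  [-0.373,0.16,-0.018,0,0,0.026,0.085],
  [-0.373,0.16,-0.018,0,0,0.026,0.085],
  [-0.373,0.16,-0.018,0,0,0.026,0.085],
  [-0.373,0.16,-0.018,0,0,0.026,0.085],
  [-0.373,0.16,-0.018,0,0,0.026,0.085],
  [-0.373,0.16,-0.018,0,0,0.026,0.085],
  [-0.373,0.16,-0.018,0,0,0.026,0.085],
])

```text
clock: 3.2
eef_pos: [0.5809, -0.0398, 0.3301]
tcp_rot: [0.665, 0.747, 0.001, 0.0]
wrist_force: [0.7, -0.0, 0.3]
finger_gap: 0.0853
```

>>> drive_tool([
  [0,0,0,0,0,0,0.085],
  [0,0,0,0,0,0,0.085],
])

```text
clock: 3.4
eef_pos: [0.5802, -0.0403, 0.3295]
tcp_rot: [0.666, 0.746, -0.0, 0.0]
wrist_force: [-0.5, 1.3, 0.0]
finger_gap: 0.0851
```

Run:
```python
from h import *
goto(g2w(0,0,.27)); s=read_state();print(s['eef_pos'],np.round(s['qpos'],2))
c=cam('wrist');im=capture('wrist').copy()
# overlay model with present estimate
for P in([(-.18,-.082,.008),(.185,-.082,.008),(.185,.03,.008),(-.18,.03,.008)],[(-.0295,-.028,.073),(.0295,-.028,.073),(.0295,.028,.073),(-.0295,.028,.073)],[(-.02,-.007,.101),(.02,-.007,.101),(.02,.007,.101),(-.02,.007,.101)]):
    uv=proj(c,[g2w(*p) for p in P]);print(uv.round(1).tolist());cv2.polylines(im,[uv.round().astype(np.int32)],True,(255,0,255),1)
cv2.imwrite('pics/d.png',cv2.resize(im,(800,600))[:,:,::-1])
for t,z in(('cap',.13),('peg',.085),('pointer',.08)):
    for r in trace(t,'wrist'): print(t,r['confidence'],r['uv'],w2g(onplane(c,r['uv'],z)).round(4))
```

```text
k 0 d [-0.0064  0.0016 -0.0005] rv [-0.0004  0.0008  0.0019] deg 0.1
k 1 d [-0.0064  0.0016 -0.0005] rv [-1.3000e-03 -6.0000e-04 -3.1397e+00] deg 179.9
[ 0.58019729 -0.04033798  0.32949977] [-0.65  0.23  0.76  1.7  -0.17  1.27  0.26]
[[332.4, 306.6], [352.1, 15.9], [248.8, 15.5], [254.3, 306.3]]
[[301.4, 222.5], [303.1, 168.5], [248.8, 168.3], [250.0, 222.3]]
[[282.8, 222.7], [283.3, 183.2], [268.6, 183.1], [268.7, 222.7]]
cap 0.9 [71.4, 274.0] [-0.0949  0.2369]
cap 0.81 [280.4, 189.8] [ 0.0062 -0.0048]
cap 0.77 [101.0, 154.1] [0.0431 0.1799]
pointer 0.72 [291.5, 153.9] [ 0.0381 -0.0185]
```

View pics/d.png

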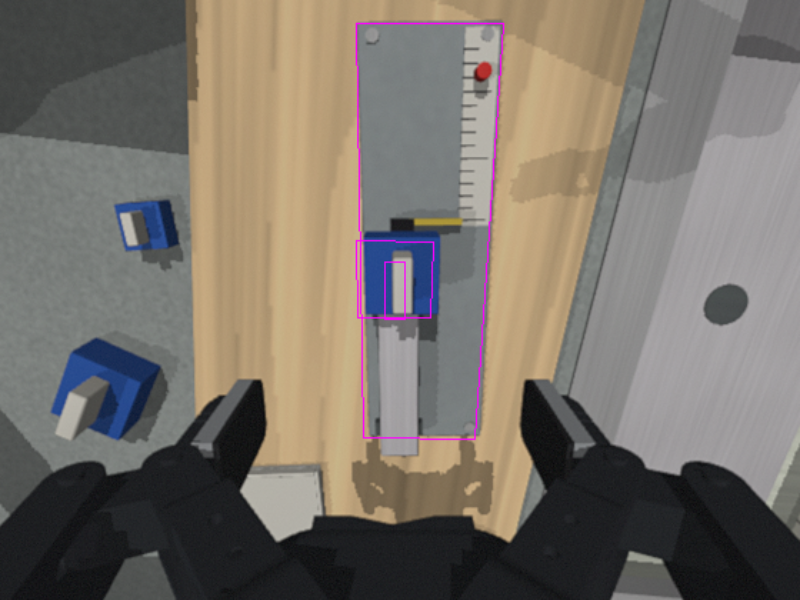

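The overlay fits the plate, but the cap (800x600: corners ~(365,235),(440,232),(438,315)) sits about 5 mm off the model. I'll refine from these picture points.

Run:
```python
import h
from h import *
from scipy.optimize import least_squares
c=cam('wrist');k=.7
G=[((-.18,-.082,.008),(476,439)),((.185,-.082,.008),(503,22)),((.185,.03,.008),(357,23)),((-.18,.03,.008),(366,437)),((-.175,-.017,.046),(418,456)),((-.175,.017,.046),(380,455))]
def res(v,pts):
    setg(v[:2],v[2]); return (proj(c,[g2w(*p) for p,_ in pts])-np.array([u for _,u in pts])*k).ravel()
s=least_squares(res,[.5825,-.0465,h.A],args=(G,));print(s.x[:2],np.degrees(s.x[2]),s.fun.round(1))
o=s.x.copy()
C=[((-.0295,-.028,.073),(438,315)),((.0295,-.028,.073),(440,232)),((.0295,.028,.073),(365,235)),((-.02,-.007,.101),(412,313)),((.02,-.007,.101),(411,252)),((.02,.007,.101),(393,252)),((-.02,.007,.101),(391,313))]
t=least_squares(res,o,args=(C,));print('cap',t.x[:2],np.degrees(t.x[2]),t.fun.round(1))
setg(o[:2],o[2]);print('cap in gauge',w2g(t.x[:2])); print('peg',w2g(onplane(c,np.array((484,70))*k,.085)),'ptr',w2g(onplane(c,np.array((438,222))*k,.08)))
setg(o[:2],o[2]);P=[*t.x[:2],.159+.04];goto(P);goto(P,t.x[2])
```

```text
[ 0.58409074 -0.04078554] 97.20718475323031 [ 1.8 -1.1  0.7 -0.6 -0.4 -0.7  0.6  0.6 -1.6  1.  -1.   1.7]
cap [ 0.58671542 -0.03611446] 96.60492480966393 [-0.1 -2.1  0.6  1.5 -1.5 -1.  -0.1 -1.   1.4  1.7 -0.8  1.6  0.4 -1.1]
cap in gauge [ 0.00430489 -0.00318997]
peg [ 0.14856775 -0.0654978 ] ptr [ 0.03568128 -0.03458448]
k 0 d [-0.0012  0.007   0.1303] rv [-0.0004 -0.0014 -0.006 ] deg 0.4
k 1 d [-0.0012  0.007   0.1303] rv [-2.3000e-03  7.0000e-04  3.1356e+00] deg 179.7
k 0 d [-0.0012  0.007   0.1303] rv [-0.0004 -0.0014  0.0045] deg 0.3
k 1 d [-0.0012  0.007   0.1303] rv [ 2.3000e-03 -7.0000e-04 -3.1371e+00] deg 179.7
```

>>> drive_tool([
  [-0.001,0.007,0.045,0,0,0,0.045],
  [-0.001,0.007,0.09,0,0,0,0.045],
  [-0.001,0.007,0.12,0,0,0,0.045],
  [-0.001,0.007,0.13,0,0,0,0.045],
  [-0.001,0.007,0.13,0,0,0,0.045],
])

```text
clock: 4.1
eef_pos: [0.5859, -0.0369, 0.1983]
tcp_rot: [0.664, 0.748, -0.001, -0.001]
wrist_force: [1.0, 0.1, 0.3]
finger_gap: 0.0452
```

Run:
```python
from h import *
save('wrist','e.png'); s=read_state(); print(s['eef_pos'],s['finger_gap'],s['wrist_force'])
```

```text
[ 0.58740358 -0.03751612  0.20014085] 0.0448665592545089 [-0.79580651  0.29767393  0.79258586]
```

View pics/e.png

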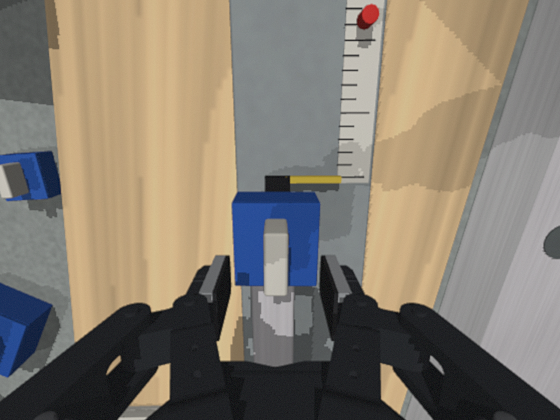

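The rib (276,258) is centred between the jaws (~220 and ~333). I descend, grip and lift.

>>> drive_tool([
  [0,0,0.025,0,0,0,0.045],
  [0,0,0.04,0,0,0,0.045],
  [0,0,0.04,0,0,0,0.045],
  [0,0,0.04,0,0,0,0.0],
  [0,0,0.04,0,0,0,0.0],
  [0,0,0.04,0,0,0,0.0],
  [0,0,0.04,0,0,0,0.0],
  [0,0,0.04,0,0,0,0.0],
], grip_force=30)

```text
clock: 4.95
eef_pos: [0.5883, -0.0387, 0.161]
tcp_rot: [0.665, 0.747, 0.001, 0.001]
wrist_force: [-0.3, -0.5, 5.5]
finger_gap: 0.0134
```

>>> drive_tool([
  [0,0,-0.01,0,0,0,0.0],
  [0,0,-0.025,0,0,0,0.0],
  [0,0,-0.04,0,0,0,0.0],
  [0,0,-0.06,0,0,0,0.0],
  [0,0,-0.08,0,0,0,0.0],
  [0,0,-0.08,0,0,0,0.0],
])

```text
clock: 5.55
eef_pos: [0.5897, -0.0391, 0.2438]
tcp_rot: [0.665, 0.747, 0.003, 0.003]
wrist_force: [0.6, -0.6, 0.1]
finger_gap: 0.0133
```

Run:
```python
from h import *
s=read_state(); print(s['eef_pos'],s['finger_gap'],s['wrist_force'])
a=capture('wrist');b=capture('scene')[190:330,120:350]
cv2.imwrite('pics/f.png',np.hstack([cv2.resize(a,(400,300)),cv2.resize(b,(400,300))])[:,:,::-1])
goto([.475,-.344,.239+0.0])
```

```text
[ 0.58966304 -0.0391068   0.24380577] 0.013283902753527912 [ 0.60798725 -0.57724809  0.10401511]
k 0 d [-0.2904 -0.1471  0.001 ] rv [ 0.0016 -0.0003  0.0062] deg 0.4
k 1 d [-0.2904 -0.1471  0.001 ] rv [ 5.0000e-04  2.5000e-03 -3.1354e+00] deg 179.6
```

View pics/f.png

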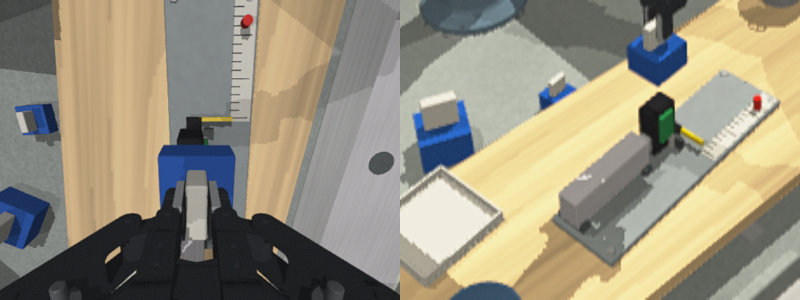

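The cap is gripped and level, clear of the head. I carry it to the tray.

>>> drive_tool([
  [-0.036,-0.018,0,0,0,0,0.0],
  [-0.082,-0.041,0,0,0,0,0.0],
  [-0.12,-0.06,0,0,0,0,0.0],
  [-0.16,-0.08,0,0,0,0,0.0],
  [-0.2,-0.1,0,0,0,0,0.0],
  [-0.24,-0.12,0,0,0,0,0.0],
  [-0.275,-0.138,0,0,0,0,0.0],
  [-0.29,-0.147,0,0,0,0,0.0],
])

```text
clock: 6.45
eef_pos: [0.4707, -0.3481, 0.2386]
tcp_rot: [0.668, 0.745, -0.002, -0.001]
wrist_force: [0.1, 1.0, 0.1]
finger_gap: 0.0132
```

>>> drive_tool([
  [0,0,0,0,0,0,0.0],
  [0,0,0.04,0,0,0,0.0],
  [0,0,0.08,0,0,0,0.0],
  [0,0,0.1,0,0,0,0.0],
  [0,0,0.105,0,0,0,0.0],
  [0,0,0.105,0,0,0,0.0],
])

```text
clock: 7.05
eef_pos: [0.4749, -0.3416, 0.1333]
tcp_rot: [0.664, 0.748, -0.0, -0.001]
wrist_force: [-0.4, 0.6, -0.5]
finger_gap: 0.0133
```

Run:
```python
from h import *
s=read_state(); print(s['eef_pos'],s['finger_gap'],s['wrist_force'])
b=capture('scene')[200:350,80:280]
a=capture('top')[170:250,400:500]
cv2.imwrite('pics/g.png',np.hstack([cv2.resize(a,(375,300)),cv2.resize(b,(400,300))])[:,:,::-1])
goto([.475,-.344,.239+0.0])
```

```text
[ 0.47491137 -0.34157628  0.1333304 ] 0.013272106145074115 [-0.40563814  0.62510311 -0.4958362 ]
k 0 d [-0.0005 -0.0008 -0.1034] rv [0.0017 0.001  0.0072] deg 0.4
k 1 d [-0.0005 -0.0008 -0.1034] rv [-1.5000e-03  2.7000e-03 -3.1343e+00] deg 179.6
```

View pics/g.png

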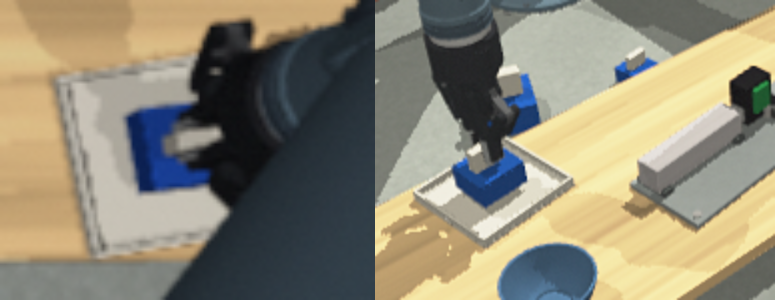

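The cap hangs over the middle of the tray. I lower it in small steps until it touches.

>>> drive_tool([
  [0,0,0.003,0,0,0,0.0],
  [0,0,0.005,0,0,0,0.0],
  [0,0,0.007,0,0,0,0.0],
  [0,0,0.008,0,0,0,0.0],
  [0,0,0.008,0,0,0,0.0],
])

```text
clock: 7.65
eef_pos: [0.4746, -0.3436, 0.1265]
tcp_rot: [0.665, 0.747, -0.0, -0.0]
wrist_force: [-0.3, 0.5, -1.2]
finger_gap: 0.0133
```

>>> drive_tool([
  [0,0,0.001,0,0,0,0.0],
  [0,0,0.002,0,0,0,0.0],
  [0,0,0.0025,0,0,0,0.0],
  [0,0,0.0025,0,0,0,0.0],
])

```text
clock: 8.05
eef_pos: [0.4746, -0.3435, 0.1239]
tcp_rot: [0.665, 0.747, -0.0, -0.0]
wrist_force: [0.0, 0.7, -1.4]
finger_gap: 0.0136
```

>>> drive_tool([
  [0,0,0.001,0,0,0,0.0],
  [0,0,0.002,0,0,0,0.0],
  [0,0,0.0025,0,0,0,0.0],
  [0,0,0.0025,0,0,0,0.0],
])

```text
clock: 8.45
eef_pos: [0.4748, -0.3437, 0.123]
tcp_rot: [0.665, 0.747, 0.001, -0.0]
wrist_force: [-2.7, 2.3, 8.5]
finger_gap: 0.0132
```

Contact at 8.5 N, so the cap is on the floor. I release it and rise.

>>> drive_tool([
  [0,0,-0.001,0,0,0,0.0],
  [0,0,-0.001,0,0,0,0.025],
  [0,0,-0.001,0,0,0,0.045],
  [0,0,-0.001,0,0,0,0.045],
  [0,0,-0.02,0,0,0,0.045],
  [0,0,-0.06,0,0,0,0.045],
  [0,0,-0.1,0,0,0,0.07],
  [0,0,-0.12,0,0,0,0.07],
])

```text
clock: 9.25
eef_pos: [0.4758, -0.3451, 0.245]
tcp_rot: [0.665, 0.747, 0.0, 0.003]
wrist_force: [0.1, -0.0, 0.2]
finger_gap: 0.0696
```

Run:
```python
from h import *
setg([.58409,-.040786],np.radians(97.2))
s=read_state(); print(s['eef_pos'],s['finger_gap'],s['wrist_force'])
goto(g2w(0,0,.18))
a=capture('wrist');b=capture('scene')[200:350,80:280]
cv2.imwrite('pics/h.png',np.hstack([cv2.resize(a,(400,300)),cv2.resize(b,(400,300))])[:,:,::-1])
```

```text
[ 0.47579782 -0.34509447  0.24504383] 0.06960238368449273 [ 0.09636485 -0.00756161  0.15686393]
k 0 d [0.2898 0.1426 0.0047] rv [ 0.004   0.0032 -0.0102] deg 0.7
k 1 d [0.2898 0.1426 0.0047] rv [ 0.005  -0.0062  3.1314] deg 179.4
```

View pics/h.png

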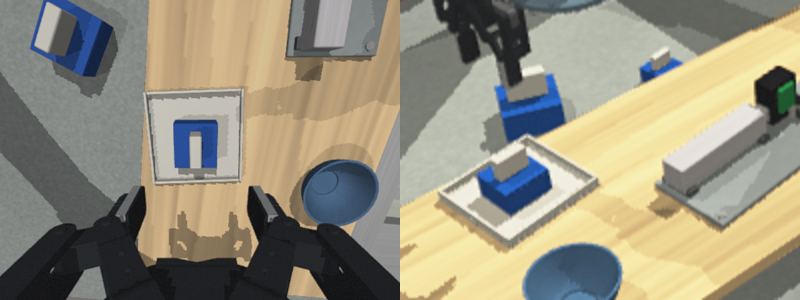

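The cap stands upright and free in the middle of the tray (wrist crop (195,145)). Next I go above the head.

>>> drive_tool([
  [0.036,0.018,0,0,0,0,0.07],
  [0.08,0.04,0,0,0,0,0.07],
  [0.125,0.062,0,0,0,0,0.07],
  [0.17,0.084,0,0,0,0,0.07],
  [0.215,0.106,0,0,0,0,0.07],
  [0.25,0.123,0,0,0,0,0.07],
  [0.29,0.143,0.005,0.004,0.003,-0.01,0.07],
  [0.29,0.143,0.005,0.004,0.003,-0.01,0.07],
])

```text
clock: 10.15
eef_pos: [0.5843, -0.0284, 0.2338]
tcp_rot: [0.656, 0.755, -0.0, -0.005]
wrist_force: [0.1, 0.2, -0.4]
finger_gap: 0.0695
```

>>> drive_tool([
  [0,0,0,0,0,0,0.07],
  [0,0,0,0,0,0,0.07],
])

```text
clock: 10.35
eef_pos: [0.5822, -0.0404, 0.2356]
tcp_rot: [0.662, 0.75, -0.002, -0.003]
wrist_force: [-0.6, -0.5, 0.5]
finger_gap: 0.07
```

Run:
```python
from h import *
setg([.58409,-.040786],np.radians(97.2))
s=read_state(); c=cam('wrist'); im=capture('wrist').copy(); print(s['eef_pos'],s['finger_gap'])
goto(g2w(0,-.0015,.11)); goto(g2w(0,-.0015,.053))
for P in([(-.0225,-.015,.07),(.0225,-.015,.07),(.0225,.015,.07),(-.0225,.015,.07)],[(.18,-.053,.008),(-.0,-.053,.008)],[(.1486,-.066,.025)]*2,[(.0355,-.054,.018),(.0355,-.02,.018)]):
    cv2.polylines(im,[proj(c,[g2w(*p) for p in P]).round().astype(np.int32)],True,(255,0,255),1)
cv2.imwrite('pics/i.png',cv2.resize(im,(800,600),interpolation=cv2.INTER_CUBIC)[:,:,::-1])
```

```text
[ 0.58218948 -0.04040523  0.23556415] 0.07004340219853683
k 0 d [-0.0001  0.0037  0.0659] rv [-0.0054 -0.0022 -0.0027] deg 0.4
k 1 d [-0.0001  0.0037  0.0659] rv [-0.0035  0.0085  3.1389] deg 179.8
k 0 d [-0.0002  0.004   0.1229] rv [-0.0054 -0.0022 -0.0027] deg 0.4
k 1 d [-0.0002  0.004   0.1229] rv [-0.0035  0.0085  3.1389] deg 179.8
```

View pics/i.png

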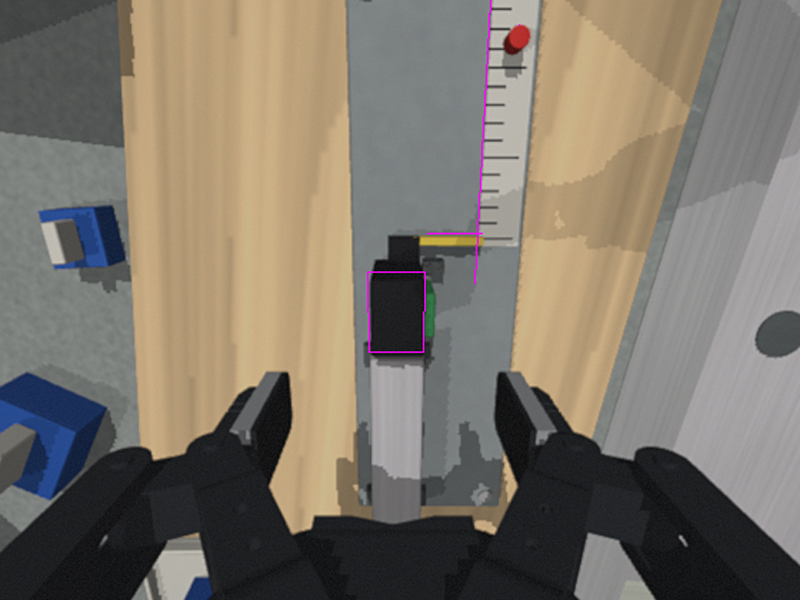

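The model overlay fits the head (397,312), the scale and the button. I descend around the head with the jaws open.

>>> drive_tool([
  [0,0.003,0.03,-0.005,-0.002,-0.003,0.07],
  [0,0.003,0.065,-0.005,-0.002,-0.003,0.07],
  [0,0.003,0.09,-0.005,-0.002,-0.003,0.07],
  [0,0.003,0.11,-0.005,-0.002,-0.003,0.07],
  [0,0.003,0.121,-0.005,-0.002,-0.003,0.07],
  [0,0.003,0.121,-0.005,-0.002,-0.003,0.07],
])

```text
clock: 11.0
eef_pos: [0.584, -0.0397, 0.1141]
tcp_rot: [0.661, 0.75, -0.001, -0.001]
wrist_force: [-0.2, 0.2, -0.2]
finger_gap: 0.07
```

Run:
```python
from h import *
setg([.58409,-.040786],np.radians(97.2))
s=read_state();print(s['eef_pos'],w2g(s['eef_pos']),s['wrist_force']);goto(g2w(0,-.0003,.053))
```

```text
[ 0.58396427 -0.03970134  0.11409305] [ 1.09186148e-03 -1.12044496e-05] [-0.21582202  0.21565795 -0.24224995]
k 0 d [-0.0011  0.0003  0.0011] rv [-0.0025 -0.0008  0.001 ] deg 0.2
k 1 d [-0.0011  0.0003  0.0011] rv [ 1.2000e-03 -3.9000e-03 -3.1406e+00] deg 179.9
```

>>> drive_tool([
  [0,0,0,0,0,0,0.0],
  [0,0,0,0,0,0,0.0],
  [0,0,0,0,0,0,0.0],
  [0,0,0,0,0,0,0.0],
  [0,0,0,0,0,0,0.0],
  [0,0,0,0,0,0,0.0],
], grip_force=50)

```text
clock: 11.6
eef_pos: [0.5838, -0.039, 0.1171]
tcp_rot: [0.661, 0.751, -0.0, -0.002]
wrist_force: [-6.4, -0.2, 8.4]
finger_gap: 0.0296
```

Button squeezed (gap 29.6 mm). I draw out along tool x.

>>> drive_tool([
  [0.006,0,-0.001,0,0,0,0.0],
  [0.014,0,-0.001,0,0,0,0.0],
  [0.022,0,-0.001,0,0,0,0.0],
  [0.03,0,-0.001,0,0,0,0.0],
  [0.03,0,-0.001,0,0,0,0.0],
  [0.03,0,-0.001,0,0,0,0.0],
])

```text
clock: 12.2
eef_pos: [0.5803, -0.0109, 0.1171]
tcp_rot: [0.661, 0.751, -0.001, -0.0]
wrist_force: [-3.0, -4.4, 1.7]
finger_gap: 0.0297
```

Run:
```python
from h import *
setg([.58409,-.040786],np.radians(97.2))
s=read_state();print(w2g(s['eef_pos']),s['eef_pos'],s['wrist_force'],s['finger_gap'])
goto(g2w(.11,0,.055)); save('wrist','j.png')
```

```text
[3.00945662e-02 3.02083649e-05] [ 0.58028818 -0.01093252  0.11712107] [-2.97055691 -4.41073137  1.71248813] 0.029684979469202188
k 0 d [0.0799 0.0002 0.0021] rv [-0.0018  0.0007  0.0015] deg 0.1
k 1 d [0.0799 0.0002 0.0021] rv [-1.1000e-03 -2.8000e-03 -3.1401e+00] deg 179.9
```

View pics/j.png

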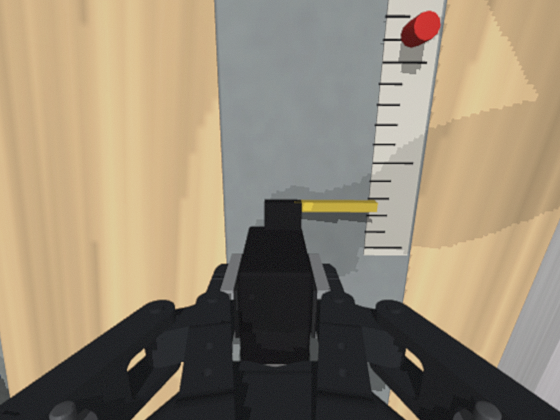

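The arm is following (pointer (340,206), peg ~(415,35)). I draw most of the rest.

>>> drive_tool([
  [0.01,0,0,0,0,0,0.0],
  [0.022,0,0,0,0,0,0.0],
  [0.035,0,0,0,0,0,0.0],
  [0.048,0,0,0,0,0,0.0],
  [0.06,0,0,0,0,0,0.0],
  [0.07,0,0,0,0,0,0.0],
  [0.075,0,0,0,0,0,0.0],
  [0.075,0,0,0,0,0,0.0],
])

```text
clock: 13.05
eef_pos: [0.5711, 0.0634, 0.1172]
tcp_rot: [0.661, 0.751, -0.001, 0.0]
wrist_force: [-1.2, -6.3, 1.1]
finger_gap: 0.0296
```

>>> drive_tool([
  [0,0,0,0,0,0,0.0],
  [0,0,0,0,0,0,0.0],
])

```text
clock: 13.25
eef_pos: [0.5712, 0.0624, 0.1171]
tcp_rot: [0.661, 0.75, -0.001, 0.0]
wrist_force: [-2.0, -5.7, -0.3]
finger_gap: 0.0295
```

Run:
```python
from h import *
setg([.58409,-.040786],np.radians(97.2))
c=cam('wrist');s=read_state();print(w2g(s['eef_pos']),s['wrist_force'],s['finger_gap'])
a=capture('wrist')
hsv=cv2.cvtColor(a,cv2.COLOR_RGB2HSV); hh,ss,vv=cv2.split(hsv)
red=((hh<6)|(hh>174))&(ss>150)&(vv>80); yel=(hh>20)&(hh<33)&(ss>150)&(vv>90)
for n,m in(('red',red),('yel',yel)):
    k,l,st,ce=cv2.connectedComponentsWithStats(m.astype(np.uint8)); i=1+st[1:,4].argmax(); print(n,st[i],ce[i])
b=cv2.resize(a[100:300,220:470],(750,600),interpolation=cv2.INTER_CUBIC)
cv2.imwrite('pics/k.png',b[:,:,::-1])
# predicted pixel of model points for scale
for x in(.1436,.1486): print(x,proj(c,[g2w(x,-.066,.025),g2w(x,-.066,.009),g2w(x,-.054,.018),g2w(x,-.054,.0205)]).round(1).tolist())
```

```text
[ 0.1039522  -0.00017805] [-1.99860656 -5.6836478  -0.266253  ] 0.02948864153319701
red [386 174  30  27 547] [401.11882998 186.75319927]
yel [294 200  84  12 826] [337.72760291 205.49757869]
0.1436 [[403.5, 189.6], [392.1, 183.0], [375.5, 186.5], [377.0, 187.6]]
0.1486 [[404.7, 179.9], [393.1, 174.1], [376.4, 177.2], [378.0, 178.1]]
```

View pics/k.png

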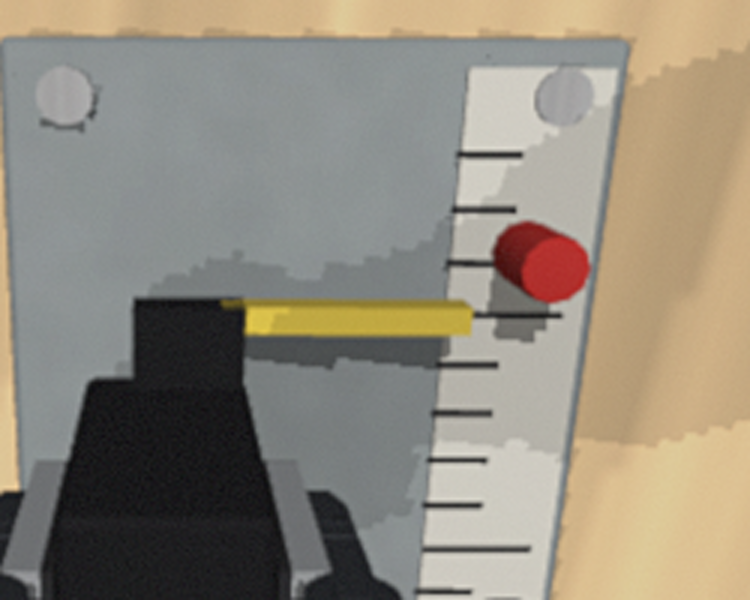

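The pointer tip (crop (470,318)) is about 10 mm short of the peg (top (553,268), foot ~(520,248)). I advance 9 mm and measure again.

>>> drive_tool([
  [0.004,0,0,0,0,0,0.0],
  [0.008,0,0,0,0,0,0.0],
  [0.009,0,0,0,0,0,0.0],
  [0.009,0,0,0,0,0,0.0],
  [0.009,0,0,0,0,0,0.0],
])

```text
clock: 13.8
eef_pos: [0.5702, 0.0712, 0.1172]
tcp_rot: [0.661, 0.75, -0.001, 0.001]
wrist_force: [-1.0, -5.4, -0.0]
finger_gap: 0.0294
```

Run:
```python
from h import *
setg([.58409,-.040786],np.radians(97.2))
c=cam('wrist');s=read_state();print(w2g(s['eef_pos']),s['wrist_force'],s['finger_gap'])
a=capture('wrist').copy()
# peg x from top disc, then draw level line at z18 & box outline of bar there
hsv=cv2.cvtColor(a,cv2.COLOR_RGB2HSV); hh,ss,vv=cv2.split(hsv)
red=((hh<6)|(hh>174))&(ss>150)&(vv>140)
k,l,st,ce=cv2.connectedComponentsWithStats(red.astype(np.uint8)); i=1+st[1:,4].argmax(); print(st[i],ce[i])
yel=(hh>20)&(hh<33)&(ss>150)&(vv>90)
for u in(350,360,370,374): r=np.nonzero(yel[:,u])[0]; print(u,r.min(),r.max(),vv[r.min()-1:r.max()+2,u])
px=w2g(onplane(c,ce[i],.085));print('peg by bright disc',px)
x0,y0,k=330,130,7
big=cv2.resize(a[y0:y0+80,x0:x0+105],None,fx=k,fy=k,interpolation=cv2.INTER_CUBIC)
def ln(P,col):
    uv=(proj(c,[g2w(*p) for p in P])-[x0,y0]+.5)*k; cv2.polylines(big,[uv.round().astype(np.int32)],len(P)>2,col,1)
X=px[0]
t=np.linspace(0,2*np.pi,40)
for z in(.009,.025): ln([(X+.006*np.cos(v),-.066+.006*np.sin(v),z) for v in t],(0,0,255))
for z in(.018,): 
  for d in(-.0025,.0025): ln([(X+d,-.03,z),(X+d,-.054,z)],(255,0,255))
cv2.imwrite('pics/l.png',big[:,:,::-1])
```

```text
[ 0.11282509 -0.0002139 ] [-9.85113852e-01 -5.41650423e+00 -3.08887769e-03] 0.029396868925885236
[392 196  22  21 352] [402.40056818 205.96590909]
350 201 211 [139 143 159 182 191 191 190 190 190 193 192 164 107]
360 201 211 [139 142 158 183 194 191 191 188 191 193 194 164 106]
370 201 210 [151 141 157 184 192 191 191 192 192 191 191 169]
374 201 210 [154 142 157 183 193 192 190 191 191 192 192 189]
peg by bright disc [ 0.14382649 -0.06659511]
```

View pics/l.png

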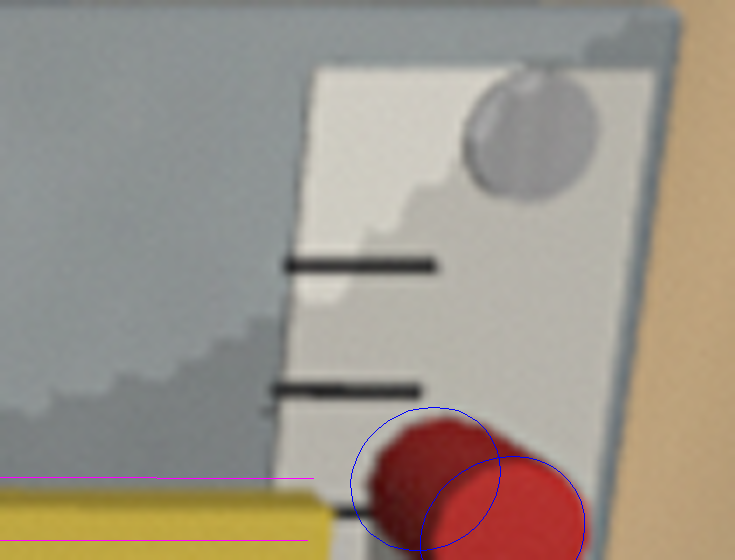

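The bar's front edges (crop rows ~490/510) against the peg's front silhouette (~420 at the foot to 457 at the top) put the pointer about 1 mm short. I advance 1 mm and check.

>>> drive_tool([
  [0.001,0,0,0,0,0,0.0],
  [0.001,0,0,0,0,0,0.0],
  [0.001,0,0,0,0,0,0.0],
  [0.001,0,0,0,0,0,0.0],
])

```text
clock: 14.25
eef_pos: [0.57, 0.0719, 0.1171]
tcp_rot: [0.661, 0.75, -0.001, 0.001]
wrist_force: [-2.0, -6.6, -0.2]
finger_gap: 0.0292
```

Run:
```python
from h import *
setg([.58409,-.040786],np.radians(97.2))
c=cam('wrist');s=read_state();print(s['clock'],w2g(s['eef_pos']),s['wrist_force'],s['finger_gap'])
a=capture('wrist').copy()
x0,y0,k=340,175,9
big=cv2.resize(a[y0:y0+60,x0:x0+85],None,fx=k,fy=k,interpolation=cv2.INTER_CUBIC)
def ln(P,col,cl=False):
    uv=(proj(c,[g2w(*p) for p in P])-[x0,y0]+.5)*k; cv2.polylines(big,[uv.round().astype(np.int32)],cl,col,1)
t=np.linspace(0,2*np.pi,40);X=.1436
for z in(.009,.018,.025): ln([(X+.006*np.cos(v),-.066+.006*np.sin(v),z) for v in t],(0,0,255),True)
for z,h in((.014,.0025),(.022,.0025),(.022,-.0025)): ln([(X+h,-.03,z),(X+h,-.054,z)],(255,0,255))
cv2.imwrite('pics/m.png',big[:,:,::-1])
```

```text
14.25 [ 0.11358083 -0.00019073] [-1.96027636 -6.62874663 -0.20318226] 0.029173331068651796
```

The viewer limit is reached, so I check numerically instead.

Run:
```python
from h import *
from scipy.optimize import least_squares
setg([.58409,-.040786],np.radians(97.2))
c=cam('wrist');a=capture('wrist')
hh,ss,vv=cv2.split(cv2.cvtColor(a,cv2.COLOR_RGB2HSV))
red=(((hh<8)|(hh>172))&(ss>130)&(vv>60)).astype(np.uint8)
k,l,st,ce=cv2.connectedComponentsWithStats(red);i=1+st[1:,4].argmax();m=(l==i);print(st[i])
def hull(v):
    t=np.linspace(0,2*np.pi,40)
    P=[g2w(v[0]+.006*np.cos(q),v[1]+.006*np.sin(q),z) for z in(.009,.025) for q in t]
    im=np.zeros((420*8,560*8),np.uint8);cv2.fillConvexPoly(im,cv2.convexHull(((proj(c,P)+.5)*8).astype(np.int32)),255)
    return cv2.resize(im,(560,420),interpolation=cv2.INTER_AREA)/255.
best=min(((np.abs(hull((x,y))-m).sum(),x,y) for x in np.arange(.140,.150,.0005) for y in np.arange(-.070,-.061,.0005)));print('peg',best)
def bar(x,h,t=.0025):
    P=[g2w(x+s*t,y,.018+z) for s in(-1,1) for y in(-.054,-.03) for z in(-h,h)]
    im=np.zeros((420*8,560*8),np.uint8);cv2.fillConvexPoly(im,cv2.convexHull(((proj(c,P)+.5)*8).astype(np.int32)),255)
    return cv2.resize(im,(560,420),interpolation=cv2.INTER_AREA)/255.
yel=(hh>18)&(hh<35)&(ss>120)&(vv>80)
cols=slice(345,372)
for h in(.0015,.0025,.004): print('bar',h,min((np.abs(bar(x,h)-yel)[:,cols].sum(),x) for x in np.arange(.135,.150,.0005)))
for u in(350,365): r=np.nonzero(yel[:,u])[0];print(u,r.min(),r.max())
```

```text
[383 191  31  28 589]
peg (np.float64(105.72549019607841), np.float64(0.14350000000000002), np.float64(-0.0665))
bar 0.0015 (np.float64(37.752941176470586), np.float64(0.14250000000000002))
bar 0.0025 (np.float64(20.529411764705884), np.float64(0.14300000000000002))
bar 0.004 (np.float64(35.43137254901961), np.float64(0.14300000000000002))
350 200 211
365 200 211
```

Peg fit x = 143.5 mm, pointer fit 143.0 mm, so they are level within the measurement. I check the cap once more and hand in.

Run:
```python
from h import *
c=cam('scene');capture('scene')
for t,z in(('cap',.08),('tray_in',.064),('strainer',.08),('bowl',.08)):
    for r in trace(t,'scene')[:3]: print(t,round(r['confidence'],2),np.round(r['uv']),onplane(c,r['uv'],z)[:2].round(3))
s=read_state();print(s['clock'],s['eef_pos'],s['finger_gap'],s['wrist_force'],np.abs(s['dq']).max())
print(close_job())
```

```text
cap 0.91 [146. 248.] [ 0.345 -0.249]
cap 0.73 [208. 233.] [ 0.405 -0.098]
cap 0.56 [136. 289.] [ 0.47  -0.348]
tray_in 0.88 [147. 302.] [ 0.508 -0.343]
strainer 0.71 [338. 180.] [0.454 0.351]
bowl 0.9 [164. 340.] [ 0.653 -0.385]
14.6 [0.57003665 0.07192225 0.11713555] 0.0292216428338608 [-1.366442   -5.93795999  1.1774646 ] 0.0018022619188984173
the job is handed in; nothing more can be done
None
```

I handed the job in at 14.6 s. The cap is in the tray and the gripper is still holding the arm out with the pointer level with the red peg.

- **Cap:** I lifted the middle-sized cap off the head and lowered it into the white tray until it touched (8.5 N). A picture after release showed it upright and central, and the last check still found it in the tray at about (0.47, -0.35).
- **Arm:** I pinched the head with 50 N. The jaws closed to 29.6 mm, which means the green button was fully in. I then drew the arm out about 113 mm. At the end the gap was steady, about 6 N of spring pull showed at the wrist, and the robot was at rest.
- **Pointer:** The last fit put the peg at x = 143.5 mm and the pointer at 143.0 mm. I estimate the accuracy at about 1 mm.
- **Disagreement:** Hand travel plus the stated 35 mm pointer offset gives about 148 mm on the same scale. I went by the picture, which measures pointer and peg together.
- **Not checked:** The picture viewer had reached its 12-picture limit, so the final pointer check was by numbers only. I did not look for the salt cellar and jug at the end, nor compare the strainer and bowl with their starting positions. I saw no contact with any of them.

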